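Stack a ring mould for slip casting

ROBOT

A 7-joint arm with a two-finger parallel gripper is mounted at the origin on the work surface; the furniture and walls round the work are solid. World frame = base frame: x ahead of the robot, y to its left, z up, the work surface at z = 0. Lengths are in m, angles in rad, forces in N, time in s.
With the tool pointing down it reaches from about 0.425 to 0.925 m from the base axis. Payload 6.8 kg.
Tool frame: the origin (TCP) lies midway between the tips of the shut fingers; the grasp point (between the pads) lies 19 mm behind it; z points along the fingers, y is the line along which they close (so a half turn about z gives the same grasp; the last joint's range is limited). The gripper opens to 85 mm and grips with 20 to 120 N. Pads are 22 mm wide; open, the fingers measure 114 mm over their backs; the gripper's body (76 mm by 85 mm) begins 54 mm behind the grasp point. The pads swing forward as they close: fully open they stand 13 mm farther back than shut.
Start: joints at [-1.262, 0.477, 0.022, 1.555, -0.011, 1.109, -0.083], TCP at [0.273, 0.617, 0.231] pointing down, gripper open.
Joint ranges: [-2.96, 2.96], [-0.34, 2.1], [-1.41, 1.46], [0.24, 2.44], [-1.37, 4.51], [0.17, 1.92], [-2.96, 2.96]. Speed limits (rad/s): [2.39, 2.39, 3.14, 3.14, 3.14, 3.14, 3.14].

INTERFACE

Orientations are given as a rotation vector (axis times angle).
In Python, from bench import status, vision, r gives the robot as it stands. The module is installed in compiled form; this text tells all that it offers.
- The arm moves only by the shell command python3 -m handwheel 'ROWS' [OPENING] [FORCE]. ROWS is JSON, a list of rows, each an object with "dp": the shift along the tool's x, y, z in m, a list of three; "delta_rot": the turn, a rotation vector about the tool's x, y, z in rad, a list of three. In form: [{"dp": [x, y, z], "delta_rot": [rx, ry, rz]}, ...]. A call has 1 to 12 rows; each row is the pose to reach, as a shift and turn from the pose commanded when the call began, along the tool's axes at that moment; what a row does not reach only later rows make up. A row lasts 1/8 s, in which the tool goes at most 62.5 mm and 10.7 degrees, less where a joint would pass 70% of its speed; a pose out of reach is approached as far as the arm can. A call with a gripper value outside its range is refused whole. OPENING is the opening, from 0 (shut) to 1 (fully open), set as the call begins (- or left out, the last holds). The fingers move at their own pace and stop on an object; FORCE is the grip in N (left out, the last holds). Time passes only in rows, so rows that repeat a pose let the fingers close. It gives the time, the measured TCP pose, the force, the opening and the grip force at its end, in the units of the state.
- status.get_obs(): the state, without advancing time (a new reading comes with each control period).
- vision.grab_frame(name): name is "scene" or "top" or "wrist"; returns a dict with "img" (400x640x3 uint8, blue, green, red), "fovy" (degrees; the focal length in pixels is half the picture's height over the tangent of half this angle, whatever the lens; pixels are square), "cx", "cy" (the principal point, pixels), "world_from_camera" (4x4, takes a point from camera to world coordinates). Camera axes: x right, y up, looking along -z (the intrinsics and any distortion apply to the point x, -y, -z); pixel columns grow to the right and rows downward; lengths in m; the calibration is good to about 2 mm. A picture is of the moment at which its call begins. There is no depth.
- r.hand_in(): hands the job in; it is judged then, once.
The state is a dict: "clock": time; "joints": joint angles; "qvel": joint speeds; "tau": joint torques, N m; "tcp_pos": TCP position; "orientation": TCP orientation; "contact_force": force on the tool from outside, world axes, zero at the start; "moment": the same for the moment, N m; "grip_width": finger opening in m; "gripper_force": force on a finger pad.
Only numpy, scipy, OpenCV 4.12 (cv2) and the standard library are available. Lean on these libraries where they do the work, as an engineer would, in place of code of your own. Each camera call takes 0.05 s, during which the arm holds its last target. There are 200 camera calls.

TASK

Build up the plaster casting mould on its foot: set the body ring (largest) in the foot, then the shoulder ring, then the pour collar (smallest), each with its spigot down and fully seated in the socket of the part below, and last close the pour hole with the small rubber bung, narrow end down. Put them on one at a time in this order, let each go, and do not move or upset the large bung, the cup or the wedge.

Things in the scene. Friction and masses are not known exactly. Their poses are not given: they have to be found in the camera images.
- mould_foot: Foot of the mould: low round disc of white plaster, the widest plaster part, 88 mm diameter, 22 mm high, fixed to the table, with a round blind socket of 56 mm diameter, 10 mm deep, in its top. Origin: centre of its underside, on the table; z up.
- body_ring: The largest of the three loose plaster rings. Stands on a spigot 8 mm long, tapering from 50 mm diameter to 46 mm at its end. Straight outer wall 66 mm diameter from 8 to 38 mm (rim) above the origin. Flat-floored top socket 48 mm diameter, 10 mm deep; 36 mm bore. Origin: centre of spigot's end (lowest point), z up. About 140 g. Seated in the foot, origin 14 mm above the foot's.
- shoulder_ring: The middle-sized plaster ring. Stands on a spigot 8 mm long, tapering from 42 mm diameter to 38 mm at its end. Straight outer wall 56 mm diameter from 8 to 36 mm (rim) above the origin. Flat-floored top socket 38 mm diameter, 10 mm deep; 28 mm bore. Origin: centre of spigot's end (lowest point), z up. About 100 g. Seated in the body ring, origin 30 mm above the body ring's.
- pour_collar: The smallest plaster ring. Stands on a spigot 8 mm long, tapering from 32 mm diameter to 28 mm at its end. Straight outer wall 46 mm diameter from 8 to 34 mm (rim) above the origin. Flat-floored top socket 36 mm diameter, 12 mm deep; 20 mm bore. Origin: centre of spigot's end (lowest point), z up. About 60 g. Socket = pour hole. Seated in the shoulder ring, origin 28 mm above the shoulder ring's.
- small_bung: Small dark grey round rubber bung, tapered: 29 mm diameter at the underside, 37 mm at the top, 32 mm high, standing narrow end down. Origin: centre of its underside, z up. About 30 g. In the pour hole it rests on the floor of the hole, origin 22 mm above the collar's, and 20 mm of it stands out.
- large_bung: Bystander: large dark grey rubber bung, the same shape as the small one, 45 mm across the top, 32 mm high; too big for the pour hole. Origin: centre of its underside.
- cast_cup: Bystander: unfired white cup, 54 mm diameter, 65 mm high, open at the top, thin-walled, standing upright; taller than the rings. Origin: centre of its underside.
- wedge: Bystander: brown wooden wedge lying flat, 85 mm long (its y axis), 28 mm wide, 22 mm high at the thick end. Origin: centre of its underside.
Not all that is in view belongs to the job. Leave any blue or orange look-alike of the pour_collar alone.

How it is judged:
On the way, in this order (a step that is already met when the one before it is completed fails the run):
1. the body ring is seated in the foot and let go (horizontal distance between body_ring and mould_foot below 0.005 m and z of body_ring in the frame of mould_foot between 0.01 and 0.017 m and angle between body_ring's own z axis and vertical below 0.09 rad and contact force between the fingers and body_ring below 0.05 N), for 0.2 s.
2. the shoulder ring is seated in the body ring and let go (horizontal distance between body_ring and mould_foot below 0.005 m and z of body_ring in the frame of mould_foot between 0.01 and 0.017 m and angle between each of body_ring, shoulder_ring's own z axis and vertical below 0.09 rad and horizontal distance between shoulder_ring and body_ring below 0.005 m and z of shoulder_ring in the frame of body_ring between 0.026 and 0.033 m and contact force between the fingers and shoulder_ring below 0.05 N), for 0.2 s.
3. the pour collar is seated in the shoulder ring and let go (horizontal distance between body_ring and mould_foot below 0.005 m and z of body_ring in the frame of mould_foot between 0.01 and 0.017 m and angle between each of body_ring, shoulder_ring, pour_collar's own z axis and vertical below 0.09 rad and horizontal distance between shoulder_ring and body_ring below 0.005 m and z of shoulder_ring in the frame of body_ring between 0.026 and 0.033 m and horizontal distance between pour_collar and shoulder_ring below 0.005 m and z of pour_collar in the frame of shoulder_ring between 0.024 and 0.031 m and contact force between the fingers and pour_collar below 0.05 N), for 0.2 s.
4. the small bung is in the pour hole and let go (horizontal distance between body_ring and mould_foot below 0.005 m and z of body_ring in the frame of mould_foot between 0.01 and 0.017 m and angle between each of body_ring, shoulder_ring, pour_collar, small_bung's own z axis and vertical below 0.09 rad and horizontal distance between shoulder_ring and body_ring below 0.005 m and z of shoulder_ring in the frame of body_ring between 0.026 and 0.033 m and horizontal distance between pour_collar and shoulder_ring below 0.005 m and z of pour_collar in the frame of shoulder_ring between 0.024 and 0.031 m and horizontal distance between small_bung and pour_collar below 0.005 m and z of small_bung in the frame of pour_collar between 0.014 and 0.025 m and contact force between the fingers and small_bung below 0.05 N), for 0.2 s.
At the end, for the whole second after the job is handed in: Foot, body ring, shoulder ring, pour collar, small bung stacked in this order: each within 5 mm of centre on the part below, within 0.09 rad of upright, rings within 3 mm of fully seated, bung's underside at most 25 mm above the collar's origin; all released and at rest (all of step 4 and linear speed of each of body_ring, shoulder_ring, pour_collar, small_bung below 0.02 m/s and angular speed of each of body_ring, shoulder_ring, pour_collar, small_bung below 0.3 rad/s and contact force between the fingers and body_ring below 0.05 N and contact force between the fingers and shoulder_ring below 0.05 N and contact force between the fingers and pour_collar below 0.05 N); the robot touches nothing.
It fails at once if the large bung is pushed more than 20 mm away or upset (distance of large_bung from where it was at the start of the episode above 0.02 m or angle between large_bung's own z axis and vertical above 0.3 rad).
It fails at once if the cast cup is pushed more than 20 mm away or upset (distance of cast_cup from where it was at the start of the episode above 0.02 m or angle between cast_cup's own z axis and vertical above 0.3 rad).
It fails at once if the wedge is pushed more than 20 mm away or upset (distance of wedge from where it was at the start of the episode above 0.02 m or angle between wedge's own z axis and vertical above 0.3 rad).
It also fails if it takes over 118 s, if anything falls off the work surface, if the arm or the gripper's body presses on something with over 40 N, if the wrist force passes 120 N, or if a joint passes its speed limit or range.

## Working session

There is one attempt and no reset: what is moved stays moved. The work goes in short steps, Python scripts to look and compute and a shell command to move; the robot and the scene stay as the last step left them, time stands still between calls to the robot, and variables do not carry over. Pictures are saved under pics/ and viewed, at most 14 in all, crops included, and the job is handed in when it is done.

```bash
mkdir -p pics; python3 - <<'E'
from bench import status,vision,r
import cv2,numpy as np
for n in("scene","top"):
    f=vision.grab_frame(n); cv2.imwrite(f"pics/{n}0.png",f["img"]); print(n,f["fovy"],f["cx"],f["cy"],[k for k in f if k not in("img",)]);print(np.round(f["world_from_camera"],4).tolist())
    for k in f:
        if k not in("img","fovy","cx","cy","world_from_camera"): print(k,f[k])
print(status.get_obs())
E
```

```text
scene 50.17764604830572 314.66640473450707 197.7243352983077 ['fovy', 'cx', 'cy', 'world_from_camera']
[[-0.8523, 0.2432, -0.463, 0.1392], [-0.5229, -0.3821, 0.7619, 0.5832], [0.0084, 0.8915, 0.4529, 0.437], [0.0, 0.0, 0.0, 1.0]]
top 55.475910205264015 321.8283847606277 199.0553597097387 ['fovy', 'cx', 'cy', 'world_from_camera']
[[0.0227, 0.9932, -0.1143, 0.4154], [-0.9996, 0.0206, -0.0199, -0.0607], [-0.0175, 0.1147, 0.9932, 0.8855], [0.0, 0.0, 0.0, 1.0]]
{'clock': 0.1, 'joints': array([-1.26214503,  0.47767459,  0.02236115,  1.55636138, -0.01150449,
        1.10934073, -0.08307501]), 'qvel': array([-1.69663595e-05, -2.04465406e-03,  1.44812899e-03, -2.80525931e-03,
       -5.11861591e-04,  2.23546114e-04, -6.92206455e-04]), 'tau': array([ 4.22533791e-03, -5.97757638e+01,  1.61357995e+00, -2.81953257e+01,
        1.28232807e-02,  5.01458358e-03, -3.70645381e-07]), 'tcp_pos': array([0.27303254, 0.6167135 , 0.23044833]), 'orientation': array([-6.49817776e-01, -3.07342647e+00,  2.57737870e-03]), 'contact_force': array([ 0.25953871, -0.24255414, -0.00794564]), 'moment': array([-0.03128585, -0.00724261,  0.00202232]), 'gripper_force': 0.0, 'grip_width': 0.0856443501181921}
```

View pics/scene0.png

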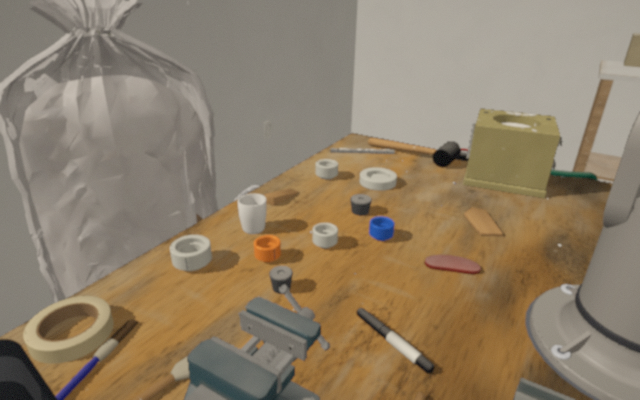

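View pics/top0.png

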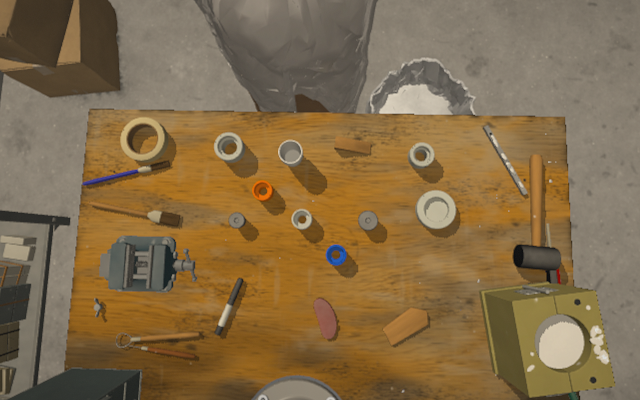

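```bash
cat > h.py <<'E'
from bench import status,vision
import cv2,numpy as np
from scipy.spatial.transform import Rotation as R
def px2w(f,u,v,z):
    fl=200/np.tan(np.radians(f["fovy"])/2); M=np.array(f["world_from_camera"])
    d=M[:3,:3]@np.array([(u-f["cx"])/fl,-(v-f["cy"])/fl,-1]); o=M[:3,3]
    return o+d*(z-o[2])/d[2]
def w2px(f,p):
    fl=200/np.tan(np.radians(f["fovy"])/2); M=np.array(f["world_from_camera"])
    c=M[:3,:3].T@(np.array(p)-M[:3,3]); return np.array([f["cx"]+fl*c[0]/-c[2],f["cy"]-fl*c[1]/-c[2]])
def crop(img,u0,v0,u1,v1,s,name):
    cv2.imwrite("pics/"+name,cv2.resize(img[v0:v1,u0:u1],None,fx=s,fy=s,interpolation=cv2.INTER_CUBIC))
E
python3 - <<'E'
from h import *
i=cv2.imread("pics/top0.png")
crop(i,210,130,342,230,6,"cl.png");crop(i,340,130,472,240,6,"cr.png")
E
```

```text
(no output)
```

View pics/cl.png

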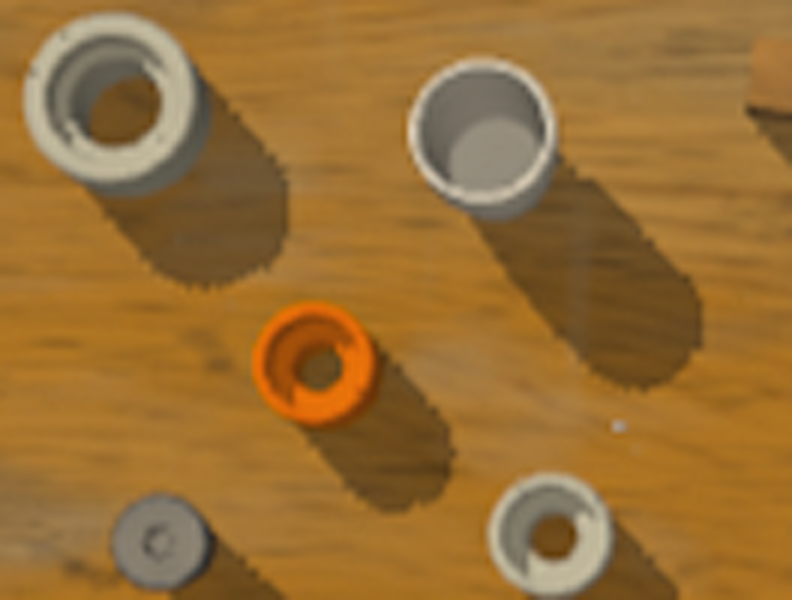

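View pics/cr.png

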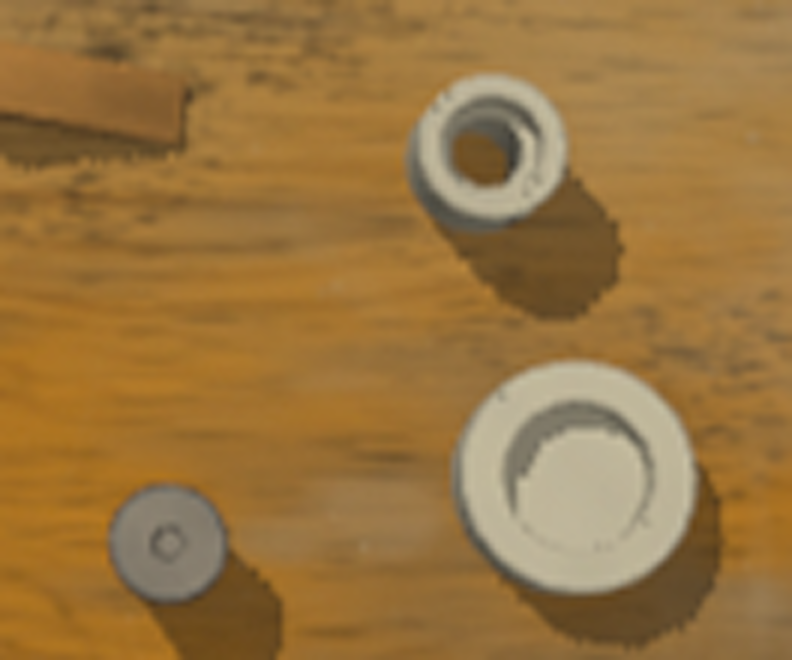

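```bash
cat >> h.py <<'E'
def go(x,y,z,yaw=0.0):
    """tool-axis shift and turn to a pose pointing down with tool y along world y turned by yaw (nearest half turn)"""
    s=status.get_obs(); R0=R.from_rotvec(s["orientation"])
    best=None
    for k in(0,np.pi):
        Rt=R.from_euler("z",yaw+k)*R.from_matrix(np.diag([-1.,1,-1])); d=(R0.inv()*Rt).as_rotvec()
        if best is None or np.linalg.norm(d)<np.linalg.norm(best): best=d
    print("tcp",s["tcp_pos"].round(4),"dp",R0.inv().apply(np.array([x,y,z])-s["tcp_pos"]).round(4),"rot",best.round(4),"F",s["contact_force"].round(1),"w",round(s["grip_width"],4),"t",round(s["clock"],2))
E
python3 - <<'E'
from h import *
f=vision.grab_frame("top")
P=dict(body=(111,98,210,.038,174),cup=(482,131,210,.065,144),small=(161,541,210,.032,98),collar=(551,535,210,.034,122),orange=(316,363,210,.034,122),
shoulder=(492,147,340,.036,152),foot=(577,477,340,.022,240),large=(168,543,340,.032,118))
for k,(a,b,o,z,d) in P.items():
    p=[px2w(f,(a+s*d/2+.5)/6+o-.5,(b+.5)/6+129.5,z) for s in(-1,0,1)]
    print(k,p[1].round(4),"r",np.hypot(*p[1][:2]).round(3),"dia",np.linalg.norm(p[2]-p[0]).round(4))
go(.5,.15,.2)
E
```

```text
body [0.6309 0.1738 0.038 ] r 0.654 dia 0.0667
cup [0.6141 0.0286 0.065 ] r 0.615 dia 0.0531
small [0.4626 0.1479 0.032 ] r 0.486 dia 0.037
collar [0.468  0.0012 0.034 ] r 0.468 dia 0.0457
orange [0.531  0.0919 0.034 ] r 0.539 dia 0.0462
shoulder [ 0.6205 -0.2677  0.036 ] r 0.676 dia 0.0572
foot [ 0.4972 -0.3021  0.022 ] r 0.582 dia 0.0902
large [ 0.4683 -0.1471  0.032 ] r 0.491 dia 0.044
tcp [0.2731 0.6168 0.2306] dp [-0.3964 -0.3349  0.0311] rot [-1.300e-03 -2.000e-04 -4.168e-01] F [-0.5  0.3 -0.3] w 0.0856 t 0.15
```

```bash
T='{"dp":[-0.507,-0.260,0.03],"delta_rot":[0,0,-0.417]}'; python3 -m handwheel '[{"dp":[-0.507,-0.260,0.03],"delta_rot":[0,0,-0.417]},{"dp":[-0.507,-0.260,0.03],"delta_rot":[0,0,-0.417]},{"dp":[-0.507,-0.260,0.03],"delta_rot":[0,0,-0.417]},{"dp":[-0.507,-0.260,0.03],"delta_rot":[0,0,-0.417]},{"dp":[-0.507,-0.260,0.03],"delta_rot":[0,0,-0.417]},{"dp":[-0.507,-0.260,0.03],"delta_rot":[0,0,-0.417]},{"dp":[-0.507,-0.260,0.03],"delta_rot":[0,0,-0.417]},{"dp":[-0.507,-0.260,0.03],"delta_rot":[0,0,-0.417]},{"dp":[-0.507,-0.260,0.03],"delta_rot":[0,0,-0.417]},{"dp":[-0.507,-0.260,0.03],"delta_rot":[0,0,-0.417]},{"dp":[-0.507,-0.260,0.03],"delta_rot":[0,0,-0.417]},{"dp":[-0.507,-0.260,0.03],"delta_rot":[0,0,-0.417]}]' 1 30
python3 - <<'E'
from h import *
f=vision.grab_frame("wrist"); cv2.imwrite("pics/w1.png",f["img"]); print(np.round(f["world_from_camera"],3).tolist(),f["fovy"])
print(w2px(f,[.6309,.1738,.038]))
go(.631,.174,.08)
E
```

```text
clock: 1.65
tcp_pos: [0.6304, 0.1766, 0.2011]
orientation: [0.005, -3.141, -0.002]
contact_force: [0.1, -0.7, 0.3]
grip_width: 0.0854
gripper_force: 0.0
[[-0.003, -0.953, -0.304, 0.551], [1.0, -0.003, -0.001, 0.177], [0.0, -0.304, 0.953, 0.344], [0.0, 0.0, 0.0, 1.0]] 60.33263486457609
[312.59423343 181.9196698 ]
tcp [0.6305 0.1767 0.2013] dp [-0.0006 -0.0028  0.1213] rot [ 0.001  -0.0007  0.0035] F [-0.3  0.3  0.5] w 0.0858 t 1.7
```

View pics/w1.png

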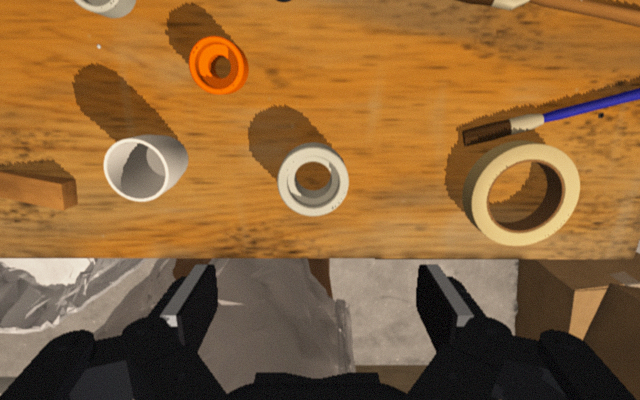

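```bash
python3 -m handwheel '[{"dp":[0,-0.002,0.06],"delta_rot":[0,0,0.003]},{"dp":[0,-0.002,0.12],"delta_rot":[0,0,0.003]},{"dp":[0,-0.002,0.165],"delta_rot":[0,0,0.003]},{"dp":[0,-0.002,0.19],"delta_rot":[0,0,0.003]},{"dp":[0,-0.002,0.197],"delta_rot":[0,0,0.003]},{"dp":[0,-0.002,0.197],"delta_rot":[0,0,0.003]}]'
python3 -m handwheel '[{"dp":[0,0,0],"delta_rot":[0,0,0]},{"dp":[0,0,0],"delta_rot":[0,0,0]},{"dp":[0,0,0],"delta_rot":[0,0,0]},{"dp":[0,0,0],"delta_rot":[0,0,0]},{"dp":[0,0,0],"delta_rot":[0,0,0]},{"dp":[0,0,0],"delta_rot":[0,0,0]}]' 0 40
```

```text
clock: 2.45
tcp_pos: [0.6316, 0.1733, 0.0048]
orientation: [0.003, 3.141, 0.001]
contact_force: [0.7, 0.9, 0.5]
grip_width: 0.0857
gripper_force: 0.0
clock: 3.2
tcp_pos: [0.6328, 0.1727, 0.0063]
orientation: [0.005, 3.139, 0.002]
contact_force: [-1.9, -0.4, 7.1]
grip_width: 0.064
gripper_force: 43.4
```

```bash
python3 -m handwheel '[{"dp":[0,0,-0.02],"delta_rot":[0,0,0]},{"dp":[0,0,-0.06],"delta_rot":[0,0,0]},{"dp":[0,0,-0.11],"delta_rot":[0,0,0]},{"dp":[0,0,-0.15],"delta_rot":[0,0,0]},{"dp":[0,0,-0.15],"delta_rot":[0,0,0]},{"dp":[0,0,-0.15],"delta_rot":[0,0,0]}]'
python3 - <<'E'
from h import *
f=vision.grab_frame("wrist"); cv2.imwrite("pics/w2.png",f["img"])
go(.4972,-.3021,.12)
E
```

```text
clock: 3.95
tcp_pos: [0.6311, 0.1721, 0.1545]
orientation: [-0.004, -3.141, -0.0]
contact_force: [-0.7, 0.5, -1.4]
grip_width: 0.0646
gripper_force: 45.0
tcp [0.6306 0.1719 0.1536] dp [ 0.1321 -0.4744  0.0341] rot [-0.0006 -0.0017 -0.0028] F [-0.4 -0.2 -2. ] w 0.0641 t 4.0
```

View pics/w2.png

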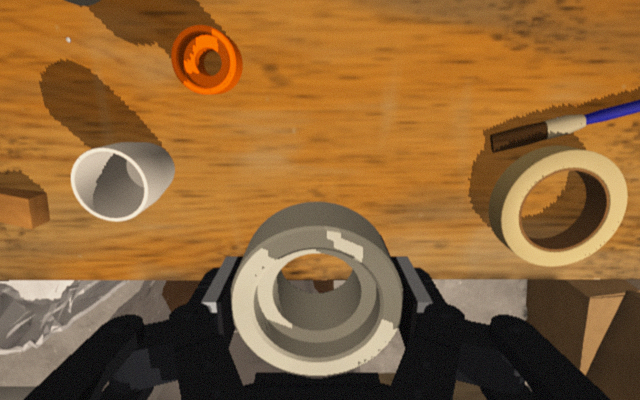

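```bash
cat >> h.py <<'E'
E
python3 - <<'E'
from h import *
f=vision.grab_frame("wrist"); s=status.get_obs();t=s["tcp_pos"]
for z in(.030,.032,.034): print(px2w(f,317,307,t[2]+z)-t, [np.round(px2w(f,u,307,t[2]+z)[1],4) for u in(232,402)])
go(.5572,-.3021,.15)
E
python3 -m handwheel '[{"dp":[0.072,-0.474,0],"delta_rot":[0,0,0]},{"dp":[0.072,-0.474,0],"delta_rot":[0,0,0]},{"dp":[0.072,-0.474,0],"delta_rot":[0,0,0]},{"dp":[0.072,-0.474,0],"delta_rot":[0,0,0]},{"dp":[0.072,-0.474,0],"delta_rot":[0,0,0]},{"dp":[0.072,-0.474,0],"delta_rot":[0,0,0]},{"dp":[0.072,-0.474,0],"delta_rot":[0,0,0]},{"dp":[0.072,-0.474,0],"delta_rot":[0,0,0]},{"dp":[0.072,-0.474,0],"delta_rot":[0,0,0]},{"dp":[0.072,-0.474,0],"delta_rot":[0,0,0]},{"dp":[0.072,-0.474,0],"delta_rot":[0,0,0]}]'
python3 - <<'E'
from h import *
f=vision.grab_frame("wrist"); cv2.imwrite("pics/w3.png",f["img"])
print(w2px(f,[.4972,-.3021,.022])); go(.4972,-.3021,.06)
E
```

```text
[0.00019503 0.00101601 0.03      ] [np.float64(0.1402), np.float64(0.2055)]
[-0.00119507  0.00101924  0.032     ] [np.float64(0.1408), np.float64(0.205)]
[-0.00258517  0.00102247  0.034     ] [np.float64(0.1413), np.float64(0.2044)]
tcp [0.6305 0.1719 0.1531] dp [ 0.072  -0.4742  0.0036] rot [-0.0009 -0.0024 -0.0028] F [ 0.1 -0.6 -1.2] w 0.0645 t 4.05
clock: 5.42
tcp_pos: [0.5587, -0.2994, 0.1536]
orientation: [-0.0, -3.141, -0.002]
contact_force: [-0.7, -0.5, -1.7]
grip_width: 0.0639
gripper_force: 45.0
[312.05173283 114.71578209]
tcp [ 0.5588 -0.2996  0.1539] dp [ 0.0615 -0.0026  0.0939] rot [ 0.0011 -0.0005 -0.0001] F [-0.3 -0.7 -1.6] w 0.0645 t 5.47
```

View pics/w3.png

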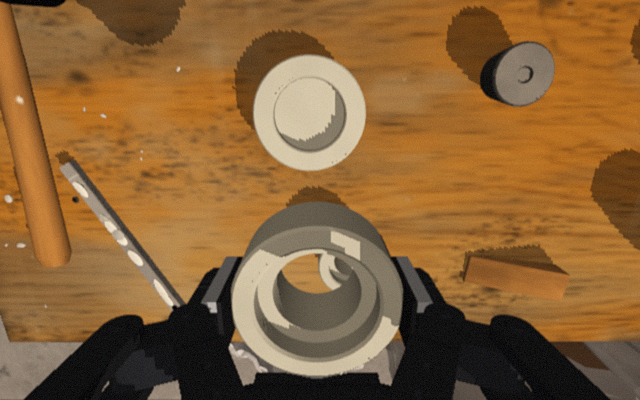

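```bash
python3 -m handwheel '[{"dp":[0.04,-0.004,0],"delta_rot":[0,0,0]},{"dp":[0.0625,-0.004,0.02],"delta_rot":[0,0,0]},{"dp":[0.0625,-0.004,0.06],"delta_rot":[0,0,0]},{"dp":[0.0625,-0.004,0.095],"delta_rot":[0,0,0]},{"dp":[0.0625,-0.004,0.11],"delta_rot":[0,0,0]},{"dp":[0.0625,-0.004,0.115],"delta_rot":[0,0,0]},{"dp":[0.0625,-0.004,0.12],"delta_rot":[0,0,0]},{"dp":[0.0625,-0.004,0.125],"delta_rot":[0,0,0]},{"dp":[0.0625,-0.004,0.13],"delta_rot":[0,0,0]},{"dp":[0.0625,-0.004,0.13],"delta_rot":[0,0,0]}]'
```

```text
clock: 6.72
tcp_pos: [0.4956, -0.3053, 0.0241]
orientation: [-0.004, -3.141, -0.0]
contact_force: [-0.2, -0.3, -1.4]
grip_width: 0.064
gripper_force: 45.0
```

```bash
python3 -m handwheel '[{"dp":[-0.001,0.0015,0.001],"delta_rot":[0,0,0]},{"dp":[-0.001,0.0015,0.002],"delta_rot":[0,0,0]},{"dp":[-0.001,0.0015,0.003],"delta_rot":[0,0,0]},{"dp":[-0.001,0.0015,0.004],"delta_rot":[0,0,0]}]'
```

```text
clock: 7.22
tcp_pos: [0.4967, -0.3039, 0.0204]
orientation: [-0.005, -3.142, -0.0]
contact_force: [-2.6, 2.4, 9.7]
grip_width: 0.0641
gripper_force: 46.0
```

```bash
python3 -m handwheel '[{"dp":[0,0,0],"delta_rot":[0,0,0]},{"dp":[0,0,0],"delta_rot":[0,0,0]},{"dp":[0,0,0],"delta_rot":[0,0,0]},{"dp":[0,0,-0.02],"delta_rot":[0,0,0]},{"dp":[0,0,-0.06],"delta_rot":[0,0,0]},{"dp":[-0.05,0,-0.11],"delta_rot":[0,0,0]},{"dp":[-0.06,0,-0.14],"delta_rot":[0,0,0]},{"dp":[-0.06,0,-0.14],"delta_rot":[0,0,0]}]' 1
python3 - <<'E'
from h import *
f=vision.grab_frame("wrist"); cv2.imwrite("pics/w4.png",f["img"])
print(w2px(f,[.4965,-.3035,.052]),w2px(f,[.4965,-.3035,.022]),w2px(f,[.6205,-.2677,.036])); go(.6205,-.2677,.06)
E
```

```text
clock: 8.22
tcp_pos: [0.5603, -0.3047, 0.1652]
orientation: [0.002, 3.134, -0.005]
contact_force: [-0.3, 0.0, -1.0]
grip_width: 0.0856
gripper_force: 0.0
[317.69314526 111.73240972] [317.71192927 109.2488917 ] [358.58547309 256.2053965 ]
tcp [ 0.558  -0.3044  0.1629] dp [-0.062   0.037   0.1031] rot [-0.0015  0.0038 -0.0023] F [-0.   0.1 -0.4] w 0.0855 t 8.28
```

View pics/w4.png

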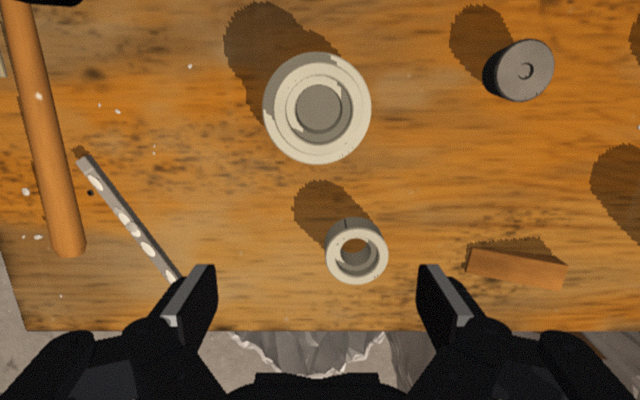

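```bash
python3 -m handwheel '[{"dp":[-0.05,0.03,0],"delta_rot":[0,0,0]},{"dp":[-0.061,0.0365,0.03],"delta_rot":[0,0,0]},{"dp":[-0.061,0.0365,0.08],"delta_rot":[0,0,0]},{"dp":[-0.061,0.0365,0.125],"delta_rot":[0,0,0]},{"dp":[-0.061,0.0365,0.15],"delta_rot":[0,0,0]},{"dp":[-0.061,0.0365,0.156],"delta_rot":[0,0,0]},{"dp":[-0.061,0.0365,0.156],"delta_rot":[0,0,0]}]'
python3 -m handwheel '[{"dp":[0,0,0],"delta_rot":[0,0,0]},{"dp":[0,0,0],"delta_rot":[0,0,0]},{"dp":[0,0,0],"delta_rot":[0,0,0]},{"dp":[0,0,0],"delta_rot":[0,0,0]},{"dp":[0,0,0],"delta_rot":[0,0,0]},{"dp":[0,0,0],"delta_rot":[0,0,0]}]' 0 40
```

```text
clock: 9.15
tcp_pos: [0.6174, -0.268, 0.0045]
orientation: [-0.005, -3.141, 0.0]
contact_force: [-0.1, -0.3, 0.6]
grip_width: 0.0853
gripper_force: 0.0
clock: 9.9
tcp_pos: [0.6187, -0.2681, 0.0058]
orientation: [0.004, 3.14, -0.001]
contact_force: [-1.7, 0.5, 6.6]
grip_width: 0.0537
gripper_force: 41.2
```

```bash
python3 -m handwheel '[{"dp":[0,0,-0.02],"delta_rot":[0,0,0]},{"dp":[0,0,-0.07],"delta_rot":[0,0,0]},{"dp":[0,0,-0.12],"delta_rot":[0,0,0]},{"dp":[0.02,-0.036,-0.15],"delta_rot":[0,0,0]},{"dp":[0.035,-0.036,-0.15],"delta_rot":[0,0,0]},{"dp":[0.035,-0.036,-0.15],"delta_rot":[0,0,0]},{"dp":[0.035,-0.036,-0.15],"delta_rot":[0,0,0]}]'
python3 - <<'E'
from h import *
f=vision.grab_frame("wrist"); cv2.imwrite("pics/w5.png",f["img"])
t=status.get_obs()["tcp_pos"]
print(w2px(f,[.4967,-.3039,.022]),w2px(f,t+[0,0,.030])); go(.4967,-.3039,.05)
E
```

```text
clock: 10.78
tcp_pos: [0.5831, -0.302, 0.1536]
orientation: [-0.002, -3.141, -0.002]
contact_force: [-0.1, 0.6, -0.4]
grip_width: 0.0539
gripper_force: 42.7
[312.81110843  80.78822896] [314.83985992 307.95538744]
tcp [ 0.5833 -0.302   0.1535] dp [ 0.0865 -0.0021  0.1035] rot [ 0.0013 -0.0008 -0.0008] F [-1.  -0.4 -1.2] w 0.054 t 10.82
```

View pics/w5.png

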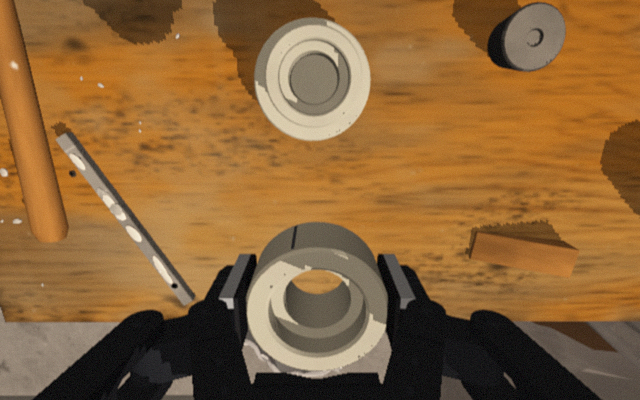

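```bash
python3 -m handwheel '[{"dp":[0.045,-0.0023,0],"delta_rot":[0,0,0]},{"dp":[0.08,-0.0023,0],"delta_rot":[0,0,0]},{"dp":[0.088,-0.0023,0.02],"delta_rot":[0,0,0]},{"dp":[0.088,-0.0023,0.055],"delta_rot":[0,0,0]},{"dp":[0.088,-0.0023,0.075],"delta_rot":[0,0,0]},{"dp":[0.088,-0.0023,0.085],"delta_rot":[0,0,0]},{"dp":[0.088,-0.0023,0.09],"delta_rot":[0,0,0]},{"dp":[0.088,-0.0023,0.095],"delta_rot":[0,0,0]},{"dp":[0.088,-0.0023,0.099],"delta_rot":[0,0,0]},{"dp":[0.088,-0.0023,0.099],"delta_rot":[0,0,0]}]'
```

```text
clock: 12.08
tcp_pos: [0.4948, -0.3057, 0.0553]
orientation: [0.004, 3.142, 0.0]
contact_force: [-0.5, 0.5, -0.8]
grip_width: 0.0541
gripper_force: 42.7
```

```bash
python3 -m handwheel '[{"dp":[-0.0005,0.0013,0.002],"delta_rot":[0,0,0]},{"dp":[-0.0005,0.0013,0.0035],"delta_rot":[0,0,0]},{"dp":[-0.0005,0.0013,0.005],"delta_rot":[0,0,0]},{"dp":[-0.0005,0.0013,0.006],"delta_rot":[0,0,0]}]'
```

```text
clock: 12.58
tcp_pos: [0.4953, -0.3044, 0.0499]
orientation: [0.005, 3.142, 0.0]
contact_force: [-4.1, 3.6, 13.6]
grip_width: 0.0542
gripper_force: 44.2
```

```bash
python3 -m handwheel '[{"dp":[0,0,0],"delta_rot":[0,0,0]},{"dp":[0,0,0],"delta_rot":[0,0,0]},{"dp":[0,0,0],"delta_rot":[0,0,0]},{"dp":[0,0,-0.02],"delta_rot":[0,0,0]},{"dp":[0,0,-0.06],"delta_rot":[0,0,0]},{"dp":[-0.03,0,-0.11],"delta_rot":[0,0,0]},{"dp":[-0.06,0,-0.13],"delta_rot":[0,0,0]},{"dp":[-0.06,0,-0.13],"delta_rot":[0,0,0]}]' 1
python3 - <<'E'
from h import *
f=vision.grab_frame("wrist"); cv2.imwrite("pics/w6.png",f["img"])
print(w2px(f,[.495,-.304,.022]),w2px(f,[.495,-.304,.080])); go(.467,.001,.18)
E
python3 -m handwheel '[{"dp":[0.03,0.06,0],"delta_rot":[0,0,0]},{"dp":[0.06,0.12,0],"delta_rot":[0,0,0]},{"dp":[0.09,0.18,0],"delta_rot":[0,0,0]},{"dp":[0.09,0.24,0],"delta_rot":[0,0,0]},{"dp":[0.09,0.29,0],"delta_rot":[0,0,0]},{"dp":[0.09,0.305,0],"delta_rot":[0,0,0]},{"dp":[0.09,0.305,0],"delta_rot":[0,0,0]},{"dp":[0.09,0.305,0],"delta_rot":[0,0,0]}]'
python3 - <<'E'
from h import *
f=vision.grab_frame("wrist"); cv2.imwrite("pics/w7.png",f["img"])
print(w2px(f,[.468,.0012,.034])); go(.468,.0012,.008)
a=cv2.imread("pics/w6.png"); b=f["img"]
cv2.imwrite("pics/w67.png",np.hstack([a[0:300,120:520],b[0:300,120:520]]))
E
```

```text
clock: 13.58
tcp_pos: [0.5585, -0.3042, 0.1813]
orientation: [0.001, 3.137, -0.002]
contact_force: [-0.5, -0.5, -0.4]
grip_width: 0.0856
gripper_force: 0.0
[316.24413571 109.02852167] [316.00512705 113.73686824]
tcp [ 0.556  -0.3042  0.1795] dp [ 0.0894  0.3051 -0.0006] rot [-0.0003  0.0009 -0.0016] F [ 0.3 -0.  -1. ] w 0.0855 t 13.62
clock: 14.62
tcp_pos: [0.4656, -0.0016, 0.1788]
orientation: [-0.009, -3.14, 0.001]
contact_force: [0.0, -0.0, 0.8]
grip_width: 0.0851
gripper_force: 0.0
[319.17428725 189.45797258]
tcp [ 0.4658 -0.0016  0.1789] dp [-0.0023  0.0029  0.1709] rot [-0.0008 -0.0008 -0.0063] F [ 0.2 -1.3 -0.2] w 0.0854 t 14.68
```

View pics/w67.png

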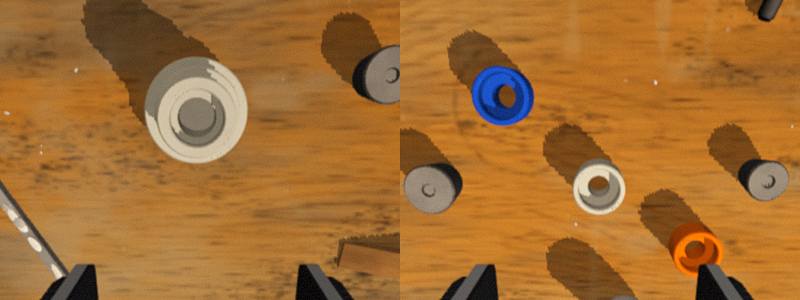

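```bash
python3 -m handwheel '[{"dp":[-0.001,0.0028,0.05],"delta_rot":[0,0,-0.006]},{"dp":[-0.001,0.0028,0.1],"delta_rot":[0,0,-0.006]},{"dp":[-0.001,0.0028,0.14],"delta_rot":[0,0,-0.006]},{"dp":[-0.001,0.0028,0.163],"delta_rot":[0,0,-0.006]},{"dp":[-0.001,0.0028,0.17],"delta_rot":[0,0,-0.006]},{"dp":[-0.001,0.0028,0.17],"delta_rot":[0,0,-0.006]}]'
python3 -m handwheel '[{"dp":[0,0,0],"delta_rot":[0,0,0]},{"dp":[0,0,0],"delta_rot":[0,0,0]},{"dp":[0,0,0],"delta_rot":[0,0,0]},{"dp":[0,0,0],"delta_rot":[0,0,0]},{"dp":[0,0,0],"delta_rot":[0,0,0]},{"dp":[0,0,0],"delta_rot":[0,0,0]},{"dp":[0,0,0],"delta_rot":[0,0,0]}]' 0 35
python3 -m handwheel '[{"dp":[0,0,-0.02],"delta_rot":[0,0,0]},{"dp":[0,0,-0.07],"delta_rot":[0,0,0]},{"dp":[0,0,-0.12],"delta_rot":[0,0,0]},{"dp":[0,0,-0.17],"delta_rot":[0,0,0]},{"dp":[-0.03,-0.06,-0.18],"delta_rot":[0,0,0]},{"dp":[-0.06,-0.12,-0.18],"delta_rot":[0,0,0]},{"dp":[-0.09,-0.18,-0.18],"delta_rot":[0,0,0]},{"dp":[-0.11,-0.24,-0.18],"delta_rot":[0,0,0]},{"dp":[-0.11,-0.29,-0.18],"delta_rot":[0,0,0]},{"dp":[-0.11,-0.305,-0.18],"delta_rot":[0,0,0]},{"dp":[-0.11,-0.305,-0.18],"delta_rot":[0,0,0]},{"dp":[-0.11,-0.305,-0.18],"delta_rot":[0,0,0]}]'
python3 - <<'E'
from h import *
f=vision.grab_frame("wrist"); cv2.imwrite("pics/w8.png",f["img"])
t=status.get_obs()["tcp_pos"]
print(w2px(f,[.4953,-.3044,.08]),w2px(f,t+[0,0,.026])); go(.4953,-.3044,.08)
E
```

```text
clock: 15.42
tcp_pos: [0.4673, 0.0026, 0.0094]
orientation: [0.003, -3.141, 0.001]
contact_force: [0.8, -1.1, -0.6]
grip_width: 0.0854
gripper_force: 0.0
clock: 16.3
tcp_pos: [0.4678, 0.0036, 0.0102]
orientation: [-0.005, 3.14, 0.0]
contact_force: [-1.0, 0.1, 6.1]
grip_width: 0.0443
gripper_force: 34.5
clock: 17.8
tcp_pos: [0.5785, -0.2984, 0.1892]
orientation: [0.009, -3.142, -0.003]
contact_force: [-0.2, 0.1, 0.3]
grip_width: 0.044
gripper_force: 36.1
[307.41822152  84.51685638] [315.25394961 302.0392811 ]
tcp [ 0.5787 -0.2982  0.1893] dp [ 0.0834 -0.0058  0.1093] rot [0.0016 0.0001 0.0065] F [ 0.   0.7 -1.7] w 0.044 t 17.85
```

View pics/w8.png

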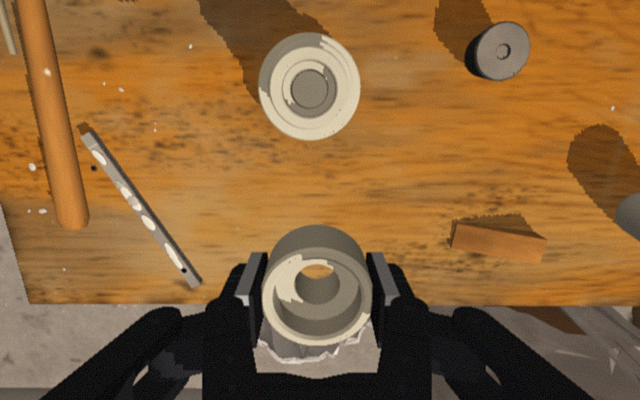

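```bash
python3 -m handwheel '[{"dp":[0.045,-0.005,0],"delta_rot":[0,0,0.006]},{"dp":[0.076,-0.005,0],"delta_rot":[0,0,0.006]},{"dp":[0.0825,-0.005,0.02],"delta_rot":[0,0,0.006]},{"dp":[0.0825,-0.005,0.055],"delta_rot":[0,0,0.006]},{"dp":[0.0825,-0.005,0.075],"delta_rot":[0,0,0.006]},{"dp":[0.0825,-0.005,0.088],"delta_rot":[0,0,0.006]},{"dp":[0.0825,-0.005,0.093],"delta_rot":[0,0,0.006]},{"dp":[0.0825,-0.005,0.098],"delta_rot":[0,0,0.006]},{"dp":[0.0825,-0.005,0.102],"delta_rot":[0,0,0.006]},{"dp":[0.0825,-0.005,0.102],"delta_rot":[0,0,0.006]}]'
```

```text
clock: 19.1
tcp_pos: [0.4956, -0.3064, 0.0873]
orientation: [0.005, 3.142, 0.0]
contact_force: [-0.3, 0.2, 0.1]
grip_width: 0.0441
gripper_force: 36.1
```

```bash
python3 -m handwheel '[{"dp":[-0.0005,0.002,0.001],"delta_rot":[0,0,0]},{"dp":[-0.0005,0.002,0.0025],"delta_rot":[0,0,0]},{"dp":[-0.0005,0.002,0.004],"delta_rot":[0,0,0]},{"dp":[-0.0005,0.002,0.0055],"delta_rot":[0,0,0]}]'
```

```text
clock: 19.6
tcp_pos: [0.4962, -0.3045, 0.0823]
orientation: [0.005, 3.141, 0.0]
contact_force: [-3.3, 2.3, 14.0]
grip_width: 0.0441
gripper_force: 37.6
```

```bash
python3 -m handwheel '[{"dp":[0,0,0],"delta_rot":[0,0,0]},{"dp":[0,0,0],"delta_rot":[0,0,0]},{"dp":[0,0,0],"delta_rot":[0,0,0]},{"dp":[0,0,-0.02],"delta_rot":[0,0,0]},{"dp":[0,0,-0.06],"delta_rot":[0,0,0]},{"dp":[-0.03,0,-0.1],"delta_rot":[0,0,0]},{"dp":[-0.06,0,-0.12],"delta_rot":[0,0,0]},{"dp":[-0.06,0,-0.12],"delta_rot":[0,0,0]}]' 1
python3 - <<'E'
from h import *
f=vision.grab_frame("wrist"); cv2.imwrite("pics/w9.png",f["img"])
print(w2px(f,[.496,-.3044,.022]),w2px(f,[.496,-.3044,.106])); go(.4615,.148,.20)
E
python3 -m handwheel '[{"dp":[0.03,0.06,0],"delta_rot":[0,0,0]},{"dp":[0.06,0.12,0],"delta_rot":[0,0,0]},{"dp":[0.095,0.17,0],"delta_rot":[0,0,0]},{"dp":[0.095,0.23,0],"delta_rot":[0,0,0]},{"dp":[0.095,0.29,0],"delta_rot":[0,0,0]},{"dp":[0.095,0.35,0],"delta_rot":[0,0,0]},{"dp":[0.095,0.41,0.01],"delta_rot":[0,0,0]},{"dp":[0.095,0.445,0.02],"delta_rot":[0,0,0]},{"dp":[0.095,0.452,0.02],"delta_rot":[0,0,0]},{"dp":[0.095,0.452,0.02],"delta_rot":[0,0,0]},{"dp":[0.095,0.452,0.02],"delta_rot":[0,0,0]}]'
python3 - <<'E'
from h import *
f=vision.grab_frame("wrist"); cv2.imwrite("pics/w10.png",f["img"])
print(w2px(f,[.4626,.1479,.032])); go(.4615,.148,.012)
a=cv2.imread("pics/w9.png"); b=f["img"]
cv2.imwrite("pics/w910.png",cv2.resize(np.hstack([a[20:220,220:420],b[90:290,220:420]]),None,fx=2,fy=2,interpolation=cv2.INTER_CUBIC))
E
```

```text
clock: 20.6
tcp_pos: [0.5593, -0.3041, 0.2036]
orientation: [0.0, 3.137, -0.002]
contact_force: [-0.3, -0.2, -0.5]
grip_width: 0.0852
gripper_force: 0.0
[315.82222641 108.08335229] [315.34292358 114.62372376]
tcp [ 0.5568 -0.3043  0.202 ] dp [0.0961 0.4521 0.0018] rot [-0.0003  0.0008 -0.0017] F [-0.5  0.7 -0.5] w 0.0853 t 20.65
clock: 22.02
tcp_pos: [0.4624, 0.1456, 0.1818]
orientation: [-0.009, -3.141, 0.001]
contact_force: [0.5, -0.2, 0.1]
grip_width: 0.0852
gripper_force: 0.0
[318.59553458 185.36997634]
tcp [0.4625 0.1458 0.1819] dp [0.001  0.0023 0.1698] rot [-0.0006  0.     -0.0056] F [ 0.4 -0.5  0.2] w 0.0852 t 22.07
```

View pics/w910.png

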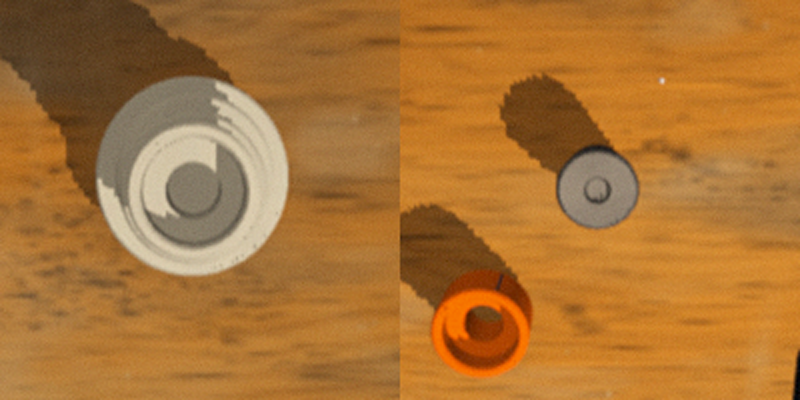

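```bash
python3 -m handwheel '[{"dp":[0.001,0.0025,0.05],"delta_rot":[0,0,-0.006]},{"dp":[0.001,0.0025,0.1],"delta_rot":[0,0,-0.006]},{"dp":[0.001,0.0025,0.14],"delta_rot":[0,0,-0.006]},{"dp":[0.001,0.0025,0.162],"delta_rot":[0,0,-0.006]},{"dp":[0.001,0.0025,0.167],"delta_rot":[0,0,-0.006]},{"dp":[0.001,0.0025,0.167],"delta_rot":[0,0,-0.006]}]'
python3 -m handwheel '[{"dp":[0,0,0],"delta_rot":[0,0,0]},{"dp":[0,0,0],"delta_rot":[0,0,0]},{"dp":[0,0,0],"delta_rot":[0,0,0]},{"dp":[0,0,0],"delta_rot":[0,0,0]},{"dp":[0,0,0],"delta_rot":[0,0,0]},{"dp":[0,0,0],"delta_rot":[0,0,0]},{"dp":[0,0,0],"delta_rot":[0,0,0]}]' 0 25
python3 -m handwheel '[{"dp":[0,0,-0.01],"delta_rot":[0,0,0]},{"dp":[0,0,-0.04],"delta_rot":[0,0,0]},{"dp":[0,0,-0.09],"delta_rot":[0,0,0]},{"dp":[0,0,-0.14],"delta_rot":[0,0,0]},{"dp":[0,0,-0.19],"delta_rot":[0,0,0]},{"dp":[0,0,-0.19],"delta_rot":[0,0,0]}]'
python3 - <<'E'
from h import *
f=vision.grab_frame("wrist"); cv2.imwrite("pics/w11.png",f["img"])
t=status.get_obs()["tcp_pos"]
print(w2px(f,t+[0,0,.016])); go(.56,-.3044,.215)
E
```

```text
clock: 22.82
tcp_pos: [0.4619, 0.1497, 0.0153]
orientation: [-0.003, 3.141, -0.0]
contact_force: [0.6, 0.2, -0.0]
grip_width: 0.0851
gripper_force: 0.0
clock: 23.7
tcp_pos: [0.4618, 0.1502, 0.0155]
orientation: [-0.005, 3.141, 0.0]
contact_force: [-0.5, -0.8, 7.5]
grip_width: 0.0338
gripper_force: 24.2
clock: 24.45
tcp_pos: [0.4637, 0.1512, 0.2092]
orientation: [-0.005, 3.134, 0.006]
contact_force: [0.1, 0.9, -0.3]
grip_width: 0.0345
gripper_force: 25.0
[313.45412039 281.99983639]
tcp [0.4623 0.1506 0.2068] dp [-0.0963 -0.4553 -0.0086] rot [0.0018 0.0041 0.0032] F [-0.3 -0.2 -0.9] w 0.0342 t 24.5
```

View pics/w11.png

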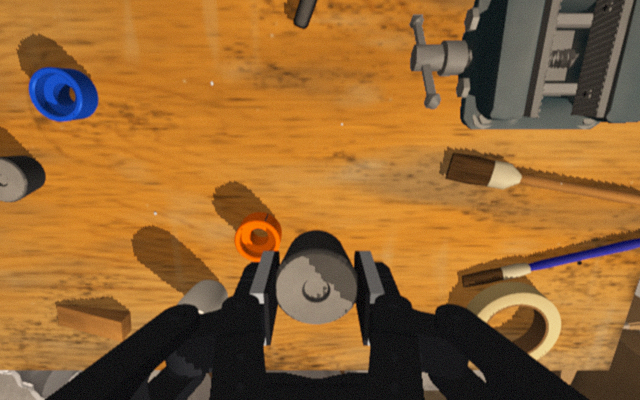

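```bash
python3 -m handwheel '[{"dp":[-0.02,-0.05,0],"delta_rot":[0,0,0.003]},{"dp":[-0.033,-0.105,0],"delta_rot":[0,0,0.003]},{"dp":[-0.033,-0.16,0],"delta_rot":[0,0,0.003]},{"dp":[-0.033,-0.215,0],"delta_rot":[0,0,0.003]},{"dp":[-0.033,-0.27,0],"delta_rot":[0,0,0.003]},{"dp":[-0.033,-0.325,0],"delta_rot":[0,0,0.003]},{"dp":[-0.033,-0.38,0],"delta_rot":[0,0,0.003]},{"dp":[-0.033,-0.43,0],"delta_rot":[0,0,0.003]},{"dp":[-0.033,-0.45,0.02],"delta_rot":[0,0,0.003]},{"dp":[-0.033,-0.455,0.05],"delta_rot":[0,0,0.003]},{"dp":[-0.033,-0.455,0.06],"delta_rot":[0,0,0.003]},{"dp":[-0.033,-0.455,0.06],"delta_rot":[0,0,0.003]}]'
python3 - <<'E'
from h import *
go(.495,-.3045,.115)
E
```

```text
clock: 26.0
tcp_pos: [0.4951, -0.3037, 0.1436]
orientation: [0.001, -3.139, -0.002]
contact_force: [0.3, 0.7, -0.4]
grip_width: 0.0345
gripper_force: 25.1
tcp [ 0.4951 -0.3037  0.1436] dp [ 0.     -0.0009  0.0286] rot [ 0.0014 -0.0027  0.0009] F [ 0.3  0.7 -0.4] w 0.0345 t 26.0
```

```bash
python3 -m handwheel '[{"dp":[0,0,0.008],"delta_rot":[0,0,0]},{"dp":[0,0,0.015],"delta_rot":[0,0,0]},{"dp":[0,0,0.02],"delta_rot":[0,0,0]},{"dp":[0,0,0.025],"delta_rot":[0,0,0]},{"dp":[0,0,0.028],"delta_rot":[0,0,0]},{"dp":[0,0,0.028],"delta_rot":[0,0,0]}]'
```

```text
clock: 26.75
tcp_pos: [0.4957, -0.3047, 0.1166]
orientation: [0.0, -3.141, -0.0]
contact_force: [0.5, -0.5, -0.3]
grip_width: 0.0339
gripper_force: 25.1
```

```bash
python3 -m handwheel '[{"dp":[0.0003,0,0.002],"delta_rot":[0,0,0]},{"dp":[0.0003,0,0.004],"delta_rot":[0,0,0]},{"dp":[0.0003,0,0.0055],"delta_rot":[0,0,0]},{"dp":[0.0003,0,0.007],"delta_rot":[0,0,0]}]'
```

```text
clock: 27.25
tcp_pos: [0.4956, -0.3047, 0.1097]
orientation: [-0.0, 3.142, 0.0]
contact_force: [-0.8, -0.2, -0.2]
grip_width: 0.0342
gripper_force: 25.1
```

```bash
python3 -m handwheel '[{"dp":[0,0,0.001],"delta_rot":[0,0,0]},{"dp":[0,0,0.0015],"delta_rot":[0,0,0]},{"dp":[0,0,0.0015],"delta_rot":[0,0,0]}]'
```

```text
clock: 27.62
tcp_pos: [0.496, -0.3048, 0.1095]
orientation: [-0.0, 3.14, -0.0]
contact_force: [-1.3, 3.0, 8.7]
grip_width: 0.0339
gripper_force: 25.6
```

Seated; release and look.

```bash
python3 -m handwheel '[{"dp":[0,0,0],"delta_rot":[0,0,0]},{"dp":[0,0,0],"delta_rot":[0,0,0]},{"dp":[0,0,0],"delta_rot":[0,0,0]},{"dp":[0,0,-0.02],"delta_rot":[0,0,0]},{"dp":[0,0,-0.06],"delta_rot":[0,0,0]},{"dp":[-0.03,0,-0.09],"delta_rot":[0,0,0]},{"dp":[-0.08,0,-0.1],"delta_rot":[0,0,0]},{"dp":[-0.08,0.1,-0.1],"delta_rot":[0,0,0]},{"dp":[-0.08,0.1,-0.1],"delta_rot":[0,0,0]},{"dp":[-0.08,0.1,-0.1],"delta_rot":[0,0,0]}]' 1
python3 - <<'E'
from h import *
a=vision.grab_frame("wrist")["img"];b=vision.grab_frame("scene")["img"]
cv2.imwrite("pics/end.png",np.hstack([cv2.resize(a[20:270,70:320],(400,400)),cv2.resize(b[100:220,310:430],(400,400),interpolation=cv2.INTER_CUBIC)]))
E
```

```text
clock: 28.88
tcp_pos: [0.5762, -0.2002, 0.2079]
orientation: [0.01, -3.141, -0.003]
contact_force: [0.4, -0.9, -0.5]
grip_width: 0.0853
gripper_force: 0.0
```

View pics/end.png

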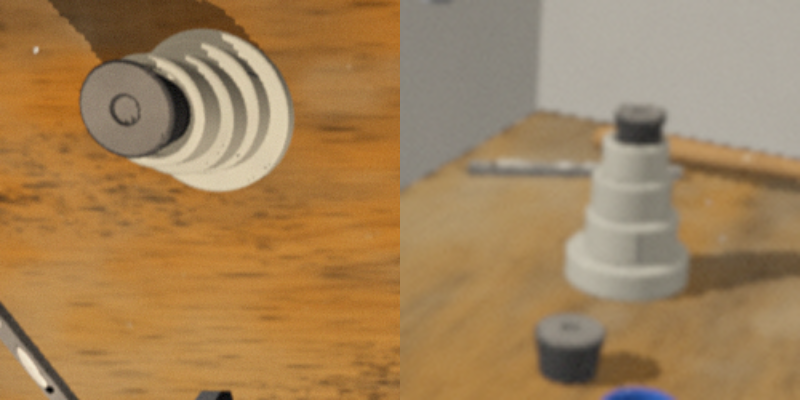

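The stack stands straight with the bung seated upright (scene crop, bung at about (640,122) above the foot at (627,270)).

```bash
python3 -c "
from bench import r; print(r.hand_in())"
```

```text
the job is handed in; nothing more can be done
None
```

The mould is built on its foot in the set order: body ring, shoulder ring, pour collar, then the small bung narrow end down. All were seated and let go, and the job is handed in at about 29 s; no verdict came back.

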